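# Lock the card holder into the counter rail

## Robot

A 6-joint arm with a two-finger parallel gripper is mounted at the origin on a cart in front of the work surface, level with it; the furniture and walls round the work are solid. World frame = base frame: x ahead of the robot, y to its left, z up, the work surface at z = 0. Lengths are in mm, angles in rad, forces in N, time in s.
With the tool pointing down it reaches from about 350 to 875 mm from the base axis. Payload 4.2 kg.
Tool frame: the origin (TCP) lies at the very end of the fingers, on their centre line; the grasp point (between the pads) lies 19 mm behind it; z points along the fingers, y is the line along which they close (so a half turn about z gives the same grasp; the last joint's range is limited). The gripper opens to 85 mm and grips with 20 to 120 N. Pads are 22 mm wide; open, the fingers measure 114 mm over their backs; the gripper's body (76 mm by 85 mm) begins 54 mm behind the grasp point. The pads swing forward as they close: fully open they stand 13 mm farther back than shut.
Start: joints at [1.383, 0.385, 0.008, 0, -1.194, -0.259], TCP at [270.018, 563.64, 231.312] pointing down, gripper open.
Joint ranges: [-3.14, 3.14], [-1.21, 2.06], [-1.07, 1.41], [-3.16, 2.05], [-2.99, -0.16], [-3.1, 3.1]. Speed limits (rad/s): [2.79, 2.79, 3.14, 3.14, 3.14, 3.14].

## Interface

Orientations are given as a unit quaternion [x, y, z, w].
In Python, from bench import read_state, get_image, camera_model, job_done gives the robot as it stands.
- The arm moves only by the shell command python3 -m handwheel 'ROWS'. ROWS is JSON, a list of rows, each a list of 7 numbers: the shift along the tool's x, y, z in m, then the turn, a rotation vector about the tool's x, y, z in rad, then the gripper's target within -1 to 1 (fully open at 1, half-way at 0, shut at -1). In form: [[dx, dy, dz, wx, wy, wz, jaw], ...]. A call has 1 to 10 rows; each row is the pose to reach, as a shift and turn from the pose commanded when the call began, along the tool's axes at that moment; what a row does not reach only later rows make up. A row lasts 1/8 s, in which the tool goes at most 62.5 mm and 10.7 degrees, less where a joint would pass 70% of its speed; a pose out of reach is approached as far as the arm can. A call with a gripper value outside its range is refused whole. The fingers move at their own pace and stop on an object; the grip force is fixed at half the most. Time passes only in rows, so rows that repeat a pose let the fingers close. It gives the time, the measured TCP pose, the force, the opening and the grip force at its end, in the units of the state.
- read_state(): the state, without advancing time (a new reading comes with each control period).
- get_image(name): name is "scene" or "top" or "wrist"; returns (picture, depth): 384x512x3 uint8, blue, green, red; 384x512 float32, mm along the optical axis (not along the pixel's ray), 0 where there is no reading.
- camera_model(name): a dict with "K" (3x3 intrinsics, pixels), "dist" ([k1, k2, p1, p2, k3] as OpenCV has them; the pictures are not rectified), "rvec" (rotation vector, rad) and "tvec" (3), from world to camera coordinates, as OpenCV has them; the wrist camera has in their place "hand_eye" (4x4, takes a point from camera to tool coordinates, whose origin is the TCP and whose axes are the flange's). Camera axes: x right, y down, z forward; pixel columns grow to the right and rows downward; lengths in mm; the calibration is good to about 2 mm. A picture is of the moment at which its call begins: read the wrist's pose just before it. camera_model takes no time and is no camera call.
- job_done(): hands the job in; it is judged then, once.
The state is a dict: "clock": time; "joints": joint angles; "joint_vel": joint speeds; "joint_efforts": joint torques, N m; "position": TCP position; "ee_rot": TCP orientation; "contact_force": force on the tool from outside, world axes, zero at the start; "wrist_torque": the same for the moment, N m; "gripper_width": finger opening in mm; "grasp_force": force on a finger pad.
Only numpy, scipy, OpenCV 4.12 (cv2) and the standard library are available. Lean on these libraries where they do the work, as an engineer would, in place of code of your own. Each camera call takes 0.05 s, during which the arm holds its last target. There are 200 camera calls.

## Task

Take the brass card holder out of its wooden caddy and lower its hammer-head foot lengthwise into the counter rail's slot at the two red marks. Slide it along the slot away from the marked end until you feel it meet the stop hidden inside, and there turn it a quarter turn so that the foot catches under the lips and the card slit lies square across the rail. Leave it seated upright with its flange on the rail, let go, and do not disturb the salt cellar, bitters bottle, jigger or glass.

Things in the scene. Friction and masses are not known exactly. Their poses are not given: they have to be found in the camera images.
- holder_grip (a point): Centre of the card holder's brass block (loose, solid, about 550 g): 16 mm thick along its own x, 64 mm long along y, 36 mm tall, card slit along y in its top; own z is up. Grasp it from above across the 16 mm. The block stands on a steel flange (diameter 44, 5 mm thick, underside 23 mm below this point); under it a stem (diameter 10, 8 mm long) and the hammer-head foot.
- holder_foot (a point): Centre of the holder's steel hammer-head foot, 34.5 mm straight below holder_grip, same axes, parallel to the block: 30 mm long along its own y with round ends, 12 mm wide along x, 7 mm thick; its top lies 8 mm below the flange's underside.
- caddy: Light wooden caddy block, fixed, 64 x 64 mm, 30 mm tall, origin at the centre of its underside. At the start the holder's foot hangs in its round hole (diameter 33 mm, 22 mm deep) with the flange on its top; lift it straight up by 20 mm or more to free it.
- rail: Aluminium slotted rail, fixed on the stand: 52 mm wide (own x), 290 long (own y), 32 tall (z), origin at the centre of its underside. The slot in its top is 15 mm wide, along own y at x = 0, open from y = -110 to +110 mm between black end caps. Its lips are 6 mm thick; channel floor at z = 8 mm. With the flange on the rail the foot has 2 mm of play under the lips.
- rail_entry (a point): Point on the slot's centre line level with the rail's top, midway between two small red marks near the rail's -y end (rail frame x = 0, y = -85, z = 32 mm); same axes as the rail. Lower the foot here, then slide it toward own +y.
- rail_channel (a point): Rail frame (0, 0, 20.5 mm): where the foot's centre runs. The channel is as narrow as the slot; the foot can turn (either way) only in one hidden pocket 36 mm long, ended on its +y side by a stop. The stop face is NOT known: y -20 to +60 mm; feel for it. At contact the foot's centre is 15 mm short of it; it turns freely 15 to 21 mm short (best back off 2 to 3 mm).
- salt_cellar: Round wooden lidded salt cellar, 70 mm across, 67 mm tall, origin under its centre. Leave alone.
- bitters: Small amber dasher bottle with a yellow cap, 47 mm across, 138 mm tall, origin under its centre. Leave alone.
- jigger: Steel double jigger, 41 mm across, 97 mm tall, origin under its centre. Leave alone.
- rocks_glass: Clear tumbler, 76 mm across, 86 mm tall, origin under its centre. Leave alone.
There are look-alikes about, which are no part of the job. What is shaped like the part that bears holder_grip but black, pink or turquoise is not meant.

How it is judged (in metres and radians):
On the way, in this order (a step that is already met when the one before it is completed fails the run):
1. the holder is lifted clear of the caddy, more than 15 mm above where it stood (distance of holder_grip from where it was at the start of the episode above 0.015 m), for 0.1 s.
2. the foot is in the slot at the red marks (within 20 mm), lengthwise, under the lips (x of holder_foot in the frame of rail between -0.004 and 0.004 m and y of holder_foot in the frame of rail between -0.105 and 0.105 m and horizontal distance between holder_foot and rail_entry below 0.02 m and z of holder_foot in the frame of rail below 0.0235 m and angle between the y axis of holder_foot and the y axis of rail, either way round below 0.2 rad), for 0.1 s.
At the end, for the whole second after the job is handed in: Foot under the lips: centre within 4 mm of the slot's centre line, 105 mm of the rail's middle along it and 3.5 mm of seated height (20.5 mm above the rail's underside); foot square across the rail within 0.35 rad; holder upright within 0.1 rad, at rest (x of holder_foot in the frame of rail between -0.004 and 0.004 m and y of holder_foot in the frame of rail between -0.105 and 0.105 m and z of holder_foot in the frame of rail between 0.017 and 0.024 m and angle between the y axis of holder_foot and the x axis of rail, either way round below 0.35 rad and angle between holder_foot's own z axis and vertical below 0.1 rad and linear speed of holder below 0.02 m/s); the robot touches nothing.
It fails at once if the salt cellar is moved by more than 30 mm (distance of salt_cellar from where it was at the start of the episode above 0.03 m).
It fails at once if the bitters bottle is moved by more than 30 mm (distance of bitters from where it was at the start of the episode above 0.03 m).
It fails at once if the jigger is moved by more than 30 mm (distance of jigger from where it was at the start of the episode above 0.03 m).
It fails at once if the glass is moved by more than 30 mm (distance of rocks_glass from where it was at the start of the episode above 0.03 m).
It also fails if it takes over 58 s, if anything falls off the work surface, if the arm or the gripper's body presses on something with over 40 N, if the wrist force passes 120 N, or if a joint passes its speed limit or range.

## Working session

There is one attempt and no reset: what is moved stays moved. The work goes in short steps, Python scripts to look and compute and a shell command to move; the robot and the scene stay as the last step left them, time stands still between calls to the robot, and variables do not carry over. Pictures are saved under pics/ and viewed, at most 10 in all, crops included, and the job is handed in when it is done.

```bash
mkdir -p pics; ls; python3 - <<'E'
from bench import *
import cv2,numpy as np
s=read_state(); print(s)
for n in("scene","top"):
    p,d=get_image(n); cv2.imwrite(f"pics/{n}0.png",p); np.save(f"pics/{n}0.npy",d); print(n,camera_model(n))
print(camera_model("wrist"))
E
```

```text
pics
{'clock': 0.0, 'joints': array([ 1.38260059e+00,  3.85508048e-01,  6.64562546e-03, -5.13079446e-04,
       -1.19401134e+00, -2.58578659e-01]), 'joint_vel': array([-0.000405  , -0.0001493 , -0.00051854,  0.00085549,  0.0005801 ,
        0.00081439]), 'joint_efforts': array([ 3.55506718e-04, -3.92287624e+01,  1.88399470e+01,  4.18612137e+00,
       -4.69117003e-03, -2.62673638e-06]), 'position': array([269.77556443, 563.13055218, 230.25653162]), 'ee_rot': array([ 9.75131142e-01, -2.21626083e-01, -2.01751744e-04,  1.04646588e-03]), 'contact_force': array([-0.31039395,  0.82778851, -0.71425814]), 'wrist_torque': array([-0.0232743 ,  0.03101305,  0.01420296]), 'grasp_force': 0.0, 'gripper_width': 85.35006769029033}
scene {'K': array([[350.59725651,   0.        , 249.86762533],
       [  0.        , 350.59725651, 188.353914  ],
       [  0.        ,   0.        ,   1.        ]]), 'dist': array([-0.06525969,  0.        ,  0.        ,  0.        ,  0.        ]), 'rvec': array([ 0.71220046, -2.6778083 ,  0.9985494 ]), 'tvec': array([506.05614932, 261.22613347, 797.41492228])}
top {'K': a
[... 250 characters left out ...]
[ 2.12960575, -2.18559848,  0.15069874]), 'tvec': array([   2.64495915,  572.09719571, 1300.83119309])}
{'K': array([[302.70326481,   0.        , 259.95048321],
       [  0.        , 302.70326481, 186.54281537],
       [  0.        ,   0.        ,   1.        ]]), 'dist': array([-0.02151461,  0.        ,  0.        ,  0.        ,  0.        ]), 'hand_eye': array([[-1.09968270e-04, -9.62468415e-01, -2.71393695e-01,
         6.84067315e+01],
       [ 9.99999947e-01, -1.89294051e-04,  2.66112599e-04,
        -6.49406279e-01],
       [-3.07498184e-04, -2.71393651e-01,  9.62468385e-01,
        -1.41777472e+02],
       [ 0.00000000e+00,  0.00000000e+00,  0.00000000e+00,
         1.00000000e+00]])}
```

View pics/scene0.png

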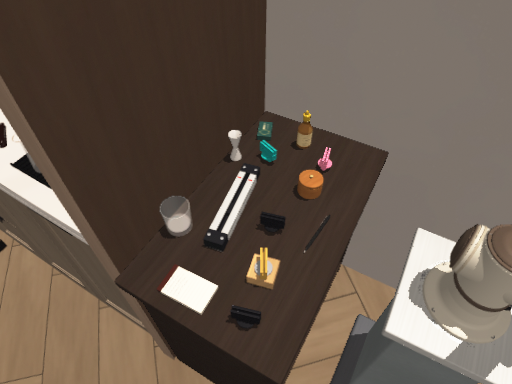

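View pics/top0.png

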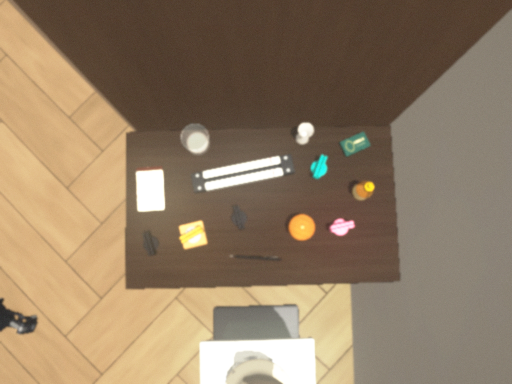

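The caddy with the brass holder is at scene (263,268) and top (193,235). The rail runs from top (197,182) to (289,167). Next I'll zoom in on both.

```bash
cat > h.py <<'E'
from bench import *
import cv2,numpy as np
from scipy.spatial.transform import Rotation as R
def pose(n,s=None):
    m=camera_model(n)
    if n=="wrist":
        s=s or read_state(); Rt=R.from_quat(s["ee_rot"]).as_matrix(); H=m["hand_eye"]
        return m, Rt@H[:3,:3], np.array(s["position"])+Rt@H[:3,3]
    Rc=cv2.Rodrigues(m["rvec"])[0]; return m, Rc.T, -Rc.T@m["tvec"]
def cast(n,px,z,s=None):
    m,Rw,c=pose(n,s); u=cv2.undistortPoints(np.float64(px).reshape(-1,1,2),m["K"],m["dist"]).reshape(-1,2)
    r=np.c_[u,np.ones(len(u))]@Rw.T; return c+r*((z-c[2])/r[:,2])[:,None]
def blobs(mask,amin=8):
    n,l,st,ce=cv2.connectedComponentsWithStats(mask.astype(np.uint8))
    return [(ce[i],st[i][4],cv2.minAreaRect(np.argwhere(l==i)[:,::-1].astype(np.float32))) for i in range(1,n) if st[i][4]>=amin]
E
python3 - <<'E'
from h import *
p=cv2.imread("pics/top0.png");s=cv2.imread("pics/scene0.png")
a=cv2.resize(p[140:260,130:305],None,fx=4.5,fy=4.5,interpolation=2)
b=cv2.resize(s[160:295,195:300],None,fx=4.4,fy=4.4,interpolation=2)
cv2.imwrite("pics/a.png",a);cv2.imwrite("pics/b.png",b)
print(cast("top",[[193,235],[180,235]],30),cast("top",[[197,182],[289,167]],32))
E
```

```text
[[446.1442208  169.63837049  30.        ]
 [446.97789917 205.99679954  30.        ]] [[ 594.72164592  156.56803163   32.        ]
 [ 631.00221433 -104.21676812   32.        ]]
```

View pics/a.png

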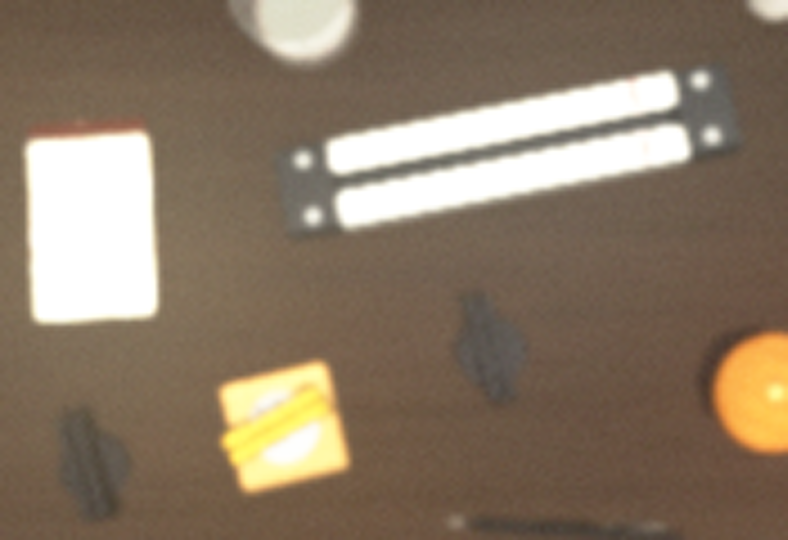

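View pics/b.png

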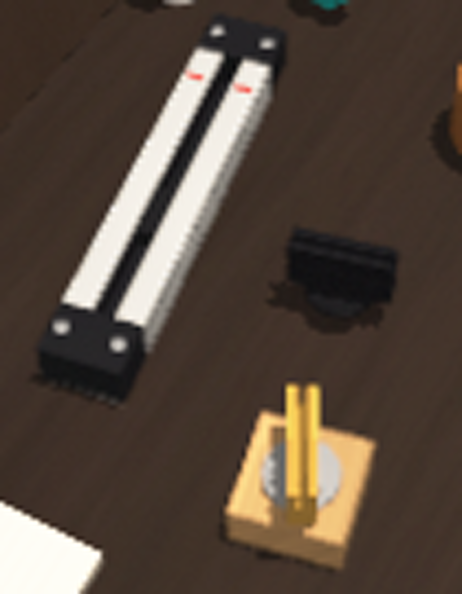

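Both views agree. The red marks are at the rail's world -y end (scene crop (195,76) and (243,89)), so rail +y points to world +y. The holder's block runs diagonally across the caddy, and the other holders are black. Now I'll move above the caddy.

```bash
python3 -m handwheel '[[0.03,0.025,0,0,0,0.07,1],[0.08,0.07,0,0,0,0.17,1],[0.13,0.11,0,0,0,0.27,1],[0.18,0.15,0.005,0,0,0.37,1],[0.23,0.195,0.01,0,0,0.47,1],[0.275,0.235,0.015,0,0,0.57,1],[0.31,0.265,0.02,0,0,0.64,1],[0.328,0.278,0.02,0,0,0.67,1],[0.328,0.278,0.02,0,0,0.67,1],[0.328,0.278,0.02,0,0,0.67,1]]'
python3 - <<'E'
from h import *
q=[((x+.5)/4.5-.5+130,(y+.5)/4.5-.5+140) for x,y in[(304,160),(313,216),(700,80),(711,135)]]
w=cast("top",q,32);print(w.round(1),w.mean(0))
a=w[:2].mean(0)-w[2:].mean(0);print("rail y ang",np.arctan2(a[1],a[0]),np.linalg.norm(a))
s=read_state();p,d=get_image("wrist");cv2.imwrite("pics/w1.png",p);print(s["position"],s["ee_rot"],s["joints"])
hsv=cv2.cvtColor(p,cv2.COLOR_BGR2HSV)
print(hsv[150:300:20,200:340:20].tolist())
E
```

```text
clock: 1.35
position: [445.5, 171.6, 211.2]
ee_rot: [0.848, -0.53, -0.0, 0.0]
contact_force: [-0.4, -0.4, 0.1]
gripper_width: 85.7
grasp_force: 0.0
[[ 614.2  155.9   32. ]
 [ 578.6  150.6   32. ]
 [ 659.   -94.3   32. ]
 [ 623.6 -100.    32. ]] [618.84469514  28.04850209  32.        ]
rail y ang 1.7480846978497835 254.41619261120024
[445.49663795 171.57740434 211.18888924] [ 8.48233172e-01 -5.29622951e-01 -1.12770732e-04  4.98185771e-05] [ 7.08827898e-01  1.49756566e-01 -3.72087805e-01 -2.13850790e-04
 -1.04911451e+00 -2.54236980e-01]
[[[15, 82, 50], [12, 94, 76], [16, 113, 234], [23, 131, 252], [19, 103, 245], [10, 83, 80], [9, 76, 70]], [[9, 71, 50], [11, 97, 55], [14, 22, 125], [20, 137, 245], [20, 99, 247], [14, 98, 78], [13, 83, 74]], [[13, 77, 53], [12, 105, 68], [13, 101, 88], [17, 138, 153], [15, 117, 229], [13, 91, 73], [12, 80, 70]], [[11, 76, 47], [13, 90, 68], [14, 94, 73], [12, 96, 74], [12, 93, 74], [14, 83, 68], [15, 79, 71]], [[12, 77, 43], [14, 75, 68], [11, 94, 65], [17, 103, 67], [14, 71, 72], [14, 80, 73], [14, 94, 57]], [[3, 47, 54], [30, 23, 34], [23, 26, 40], [11, 85, 60], [15, 49, 42], [9, 85, 39], [10, 78, 39]], [[11, 58, 35], [120, 11, 23], [0, 7, 39], [8, 72, 39], [5, 75, 44], [12, 77, 43], [12, 83, 46]], [[11, 49, 42], [13, 91, 45], [6, 83, 43], [13, 53, 43], [9, 85, 42], [12, 69, 48], [16, 87, 153]]]
```

View pics/w1.png

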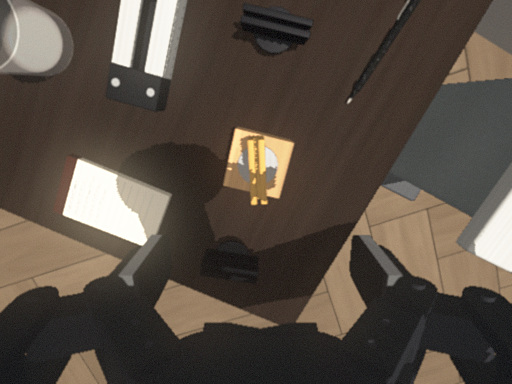

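The wrist view shows the caddy at (260,162), with the brass block nearly parallel to the image's vertical around (256,170). I'll crop it to place the block's top corners.

```bash
python3 - <<'E'
from h import *
p=cv2.imread("pics/w1.png")
cv2.imwrite("pics/w1c.png",cv2.resize(p[120:215,215:305],None,fx=6,fy=6,interpolation=2))
E
```

```text
(no output)
```

View pics/w1c.png

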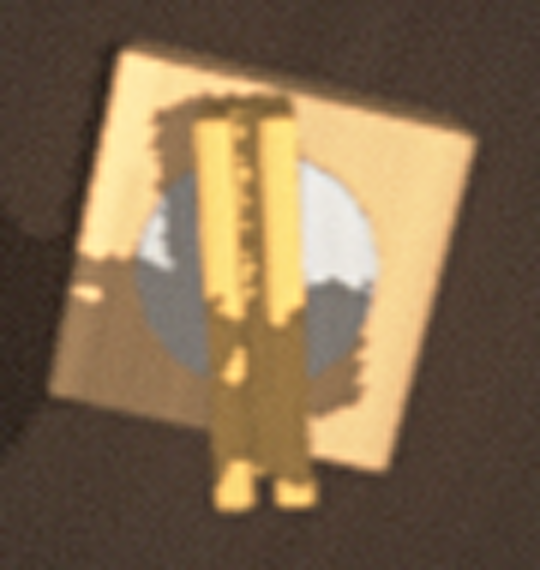

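```bash
python3 - <<'E'
from h import *
f=lambda L,o:[((x+.5)/6-.5+o[0],(y+.5)/6-.5+o[1]) for x,y in L]
s=read_state();print(s["position"])
w=cast("wrist",f([(195,118),(298,118),(215,508),(317,508)],(215,120)),71,s)
print(w.round(1),w.mean(0)); v=w[:2].mean(0)-w[2:].mean(0);print("len",np.linalg.norm(v),"ang",np.arctan2(v[1],v[0]),"w",np.linalg.norm(w[0]-w[1]),np.linalg.norm(w[2]-w[3]))
c=cast("wrist",f([(120,48),(478,137),(388,470),(50,393)],(215,120)),30,s);print(c.mean(0),[np.linalg.norm(c[i]-c[i-1]).round(1) for i in range(4)])
# disk: flange centre
c=cast("wrist",f([(257,277)],(215,120)),35,s);print(c)
# top-camera: caddy
c=cast("top",[((x+.5)/4.5-.5+130,(y+.5)/4.5-.5+140) for x,y in[(220,387),(323,362),(349,465),(244,491)]],30);print(c.mean(0))
T=R.from_quat(s["ee_rot"]).as_matrix();print(T.round(3),T.T@(w.mean(0)-s["position"]))
E
```

```text
[445.42764849 171.90714691 211.23041193]
[[471.4 146.5  71. ]
 [457.  139.5  71. ]
 [441.1 202.6  71. ]
 [426.  195.3  71. ]] [448.87720198 170.98910754  71.        ]
len 63.75126789223767 ang -1.0692954510870838 w 15.922954961673433 16.731554435164718
[448.81469614 170.80199256  30.        ] [np.float64(64.4), np.float64(65.1), np.float64(63.9), np.float64(64.4)]
[[448.72721216 171.74882779  35.        ]]
[448.08749883 170.43560596  30.        ]
[[ 0.44  -0.898 -0.   ]
 [-0.898 -0.44   0.   ]
 [-0.     0.    -1.   ]] [  2.36005635  -2.71262394 140.22974881]
```

```bash
python3 -m handwheel '[[0.0024,-0.0027,0.02,0,0,-0.046,1],[0.0024,-0.0027,0.055,0,0,-0.046,1],[0.0024,-0.0027,0.1,0,0,-0.046,1],[0.0024,-0.0027,0.14,0,0,-0.046,1],[0.0024,-0.0027,0.16,0,0,-0.046,1],[0.0024,-0.0027,0.169,0,0,-0.046,1],[0.0024,-0.0027,0.169,0,0,-0.046,1]]'
python3 -m handwheel '[[0,0,0,0,0,0,-1],[0,0,0,0,0,0,-1],[0,0,0,0,0,0,-1],[0,0,0,0,0,0,-1],[0,0,0,0,0,0,-1],[0,0,0,0,0,0,-1],[0,0,0,0,0,0,-1]]'
```

```text
clock: 2.28
position: [449.1, 170.9, 42.2]
ee_rot: [0.86, -0.51, -0.0, 0.0]
contact_force: [0.0, 0.5, 0.1]
gripper_width: 85.4
grasp_force: 0.0
clock: 3.15
position: [449.3, 170.3, 42.8]
ee_rot: [0.86, -0.51, 0.0, -0.0]
contact_force: [-1.0, -0.3, 6.2]
gripper_width: 15.0
grasp_force: 59.7
```

```bash
python3 -m handwheel '[[0,0,-0.01,0,0,0,-1],[0,0,-0.03,0,0,0,-1],[0,0,-0.055,0,0,0,-1],[0,0,-0.08,0,0,0,-1],[0,0,-0.1,0,0,0,-1],[0,0,-0.1,0,0,0,-1]]'
python3 -m handwheel '[[0.01,-0.003,0,0,0,0.02,-1],[0.04,-0.013,0,0,0,0.06,-1],[0.08,-0.025,0,0,0,0.12,-1],[0.12,-0.038,0,0,0,0.18,-1],[0.16,-0.05,0,0,0,0.24,-1],[0.195,-0.061,0,0,0,0.29,-1],[0.22,-0.069,0,0,0,0.325,-1],[0.23,-0.072,0,0,0,0.325,-1],[0.23,-0.072,0,0,0,0.325,-1]]'
python3 - <<'E'
from h import *
s=read_state();print(s["position"],s["ee_rot"],s["gripper_width"],s["contact_force"])
p,d=get_image("wrist");cv2.imwrite("pics/w2.png",p)
E
```

```text
clock: 3.9
position: [449.3, 170.5, 143.0]
ee_rot: [0.86, -0.51, 0.0, -0.001]
contact_force: [-0.1, 0.0, -5.9]
gripper_width: 15.0
grasp_force: 59.1
clock: 5.03
position: [622.0, 2.2, 140.6]
ee_rot: [0.766, -0.643, -0.001, 0.001]
contact_force: [-0.8, 0.5, -4.5]
gripper_width: 15.1
grasp_force: 58.9
[622.01047261   2.16137944 140.56839115] [ 0.76576789 -0.6431151  -0.0010886   0.00115277] 15.13081707027518 [-0.76149352  0.49830464 -4.53325476]
```

View pics/w2.png

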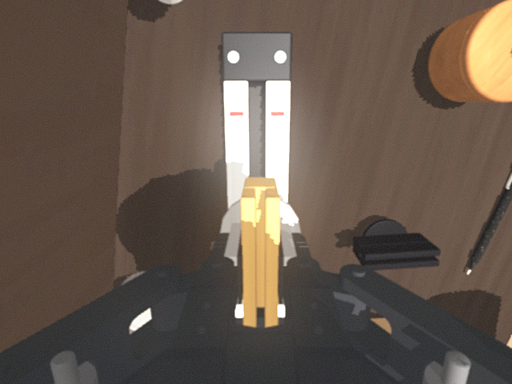

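```bash
python3 - <<'E'
from h import *
s=read_state();p=cv2.imread("pics/w2.png");h=cv2.cvtColor(p,cv2.COLOR_BGR2HSV).astype(int)
T=R.from_quat(s["ee_rot"]).as_matrix(); t=lambda w:(w-s["position"])@T
red=((h[...,0]<8)|(h[...,0]>172))&(h[...,1]>100)&(h[...,2]>90); red[:, :200]=0;red[:,320:]=0;red[180:]=0
b=blobs(red,6);m=[x[0] for x in b];print([(x[0].round(1),x[1]) for x in b])
g=p.astype(int).max(2)
def edge(lo,hi,z,rows):
    q=[]
    for v in rows:
        r=g[v,lo:hi];gr=np.diff(r);q.append((lo+np.abs(gr).argmax()+.5,v))
    w=t(cast("wrist",q,z,s));k=np.polyfit(w[:,0],w[:,1],1);return k,np.abs(np.polyval(k,w[:,0])-w[:,1]).max(),w[[0,-1]].round(1).tolist()
rows=[v for v in range(86,170,3) if not 108<v<120]
for lo,hi in((218,232),(242,256),(258,272),(284,298)):print(edge(lo,hi,32,rows))
M=cast("wrist",m,32,s);print("marks",M.round(1),M.mean(0),t(M).round(1))
# screws
wh=(g>170)&(np.arange(384)[:,None]<75);wh[:,:215]=0;wh[:,300:]=0;wh[:40]=0
b=blobs(wh,20);S=cast("wrist",[x[0] for x in b],32,s);print("screws",[(x[0].round(1),x[1]) for x in b],t(S).round(1))
# brass
br=(h[...,0]>16)&(h[...,0]<32)&(h[...,1]>90)&(h[...,2]>60)
for v in range(195,325,12):
    c=np.where(br[v,230:295])[0]+230; 
    if len(c): print(v,c.min(),c.max(),t(cast("wrist",[(c.min()-.5,v),(c.max()+.5,v)],s["position"][2]+28.5,s))[:,:2].round(1).tolist())
E
```

```text
[(array([236.3, 113.5]), np.int32(23)), (array([280.6, 113.6]), np.int32(7))]
(array([-7.91850903e-04, -2.92800356e+01]), np.float64(0.9726211226943846), [[79.8, -29.6, 108.9], [14.6, -28.3, 108.9]])
(array([ 1.26698497e-03, -9.32099004e+00]), np.float64(0.5074160648253567), [[79.8, -9.1, 108.9], [14.6, -8.9, 109.0]])
(array([0.0074653, 3.4993329]), np.float64(0.41535051294168523), [[79.8, 4.3, 109.0], [14.6, 3.8, 109.0]])
(array([1.42071168e-03, 2.41570829e+01]), np.float64(0.42016364343327695), [[79.8, 24.1, 109.0], [14.5, 24.1, 109.1]])
marks [[650.4 -51.6  32. ]
 [615.2 -57.8  32. ]] [632.77712062 -54.72630324  32.        ] [[ 58.6 -19.2 108.9]
 [ 58.6  16.6 109. ]]
screws [(array([232.9,  56.6]), np.int32(132)), (array([280. ,  56.5]), np.int32(141))] [[101.5 -20.8 108.9]
 [101.5  15.4 109. ]]
195 242 278 [[32.7, -7.3], [32.7, 7.2]]
207 241 266 [[27.7, -7.8], [27.7, 2.5]]
219 241 279 [[22.6, -7.9], [22.6, 7.7]]
231 242 279 [[17.4, -7.6], [17.4, 7.8]]
243 241 279 [[12.0, -8.1], [12.0, 7.9]]
255 242 278 [[6.6, -7.8], [6.5, 7.6]]
267 241 278 [[0.9, -8.3], [0.9, 7.7]]
279 242 277 [[-4.8, -8.0], [-4.9, 7.4]]
291 242 277 [[-10.7, -8.1], [-10.8, 7.5]]
303 243 278 [[-16.8, -7.7], [-16.9, 8.0]]
315 244 276 [[-23.1, -7.4], [-23.1, 7.2]]
```

The marks, slot edges and screws agree: the entry is at tool x +59, y -2.6, with yaw aligned. The red marks are at (236,113) and (281,113). I'll go over the entry, stop just above the slot and check.

```bash
python3 -m handwheel '[[0.02,-0.001,0.005,0,0,0,-1],[0.045,-0.0026,0.02,0,0,0,-1],[0.059,-0.0026,0.045,0,0,0,-1],[0.059,-0.0026,0.065,0,0,0,-1],[0.059,-0.0026,0.073,0,0,0,-1],[0.059,-0.0026,0.073,0,0,0,-1],[0.059,-0.0026,0.073,0,0,0,-1]]'
cat > chk.py <<'E'
from h import *
s=read_state();p,d=get_image("wrist");print(s["position"].round(1),s["contact_force"].round(1),s["wrist_torque"].round(2))
T=R.from_quat(s["ee_rot"]).as_matrix(); t=lambda w:(w-s["position"])@T
g=p.astype(int).max(2);g=cv2.GaussianBlur(g.astype(np.float32),(1,5),0)
cv2.imwrite("pics/chk.png",p)
m,Rw,c=pose("wrist",s)
def proj(P): 
    return cv2.projectPoints((np.array(P)-c)@Rw,np.zeros(3),np.zeros(3),m["K"],m["dist"])[0].reshape(-1,2)
# expected rail outer/slot edges in the tool frame at z=32, x ahead of block
zt=s["position"][2]-32
for x in (24,26,28,30):
    out=[]
    for y0 in(-26,-7.5,7.5,26):
        u,v=proj([T@np.array([x,y0,zt])+s["position"]])[0]; v=int(round(v)); lo=int(u)-14;r=g[v,lo:lo+28];k=np.abs(np.diff(r)).argmax();out.append(round(float(t(cast("wrist",[(lo+k+.5,v)],32,s))[0,1]),1))
    print(x,v,out,"outer mid",(out[0]+out[3])/2,"slot mid",(out[1]+out[2])/2)
E
python3 chk.py
```

```text
clock: 5.95
position: [636.3, -54.4, 70.5]
ee_rot: [0.766, -0.642, 0.001, -0.001]
contact_force: [0.0, -0.2, -4.7]
gripper_width: 15.3
grasp_force: 58.9
[636.3 -54.4  70.5] [ 0.  -0.2 -4.7] [0.   0.05 0.02]
24 176 [-24.3, -5.2, 8.8, 27.8] outer mid 1.75 slot mid 1.8000000000000003
26 173 [-24.2, -5.2, 9.4, 27.8] outer mid 1.8000000000000007 slot mid 2.1
28 170 [-26.6, -4.0, 12.5, 28.3] outer mid 0.8499999999999996 slot mid 4.25
30 166 [-25.9, -11.9, 5.1, 27.6] outer mid 0.8500000000000014 slot mid -3.4000000000000004
```

View pics/chk.png

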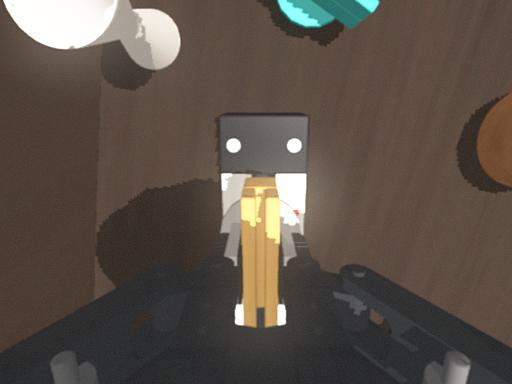

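Overhead, the foot is about 1.7 mm off the slot's centre line, by both pose and image. Screws are at (233,145) and (294,145). I'll correct and recheck.

```bash
cat >> chk.py <<'E'
wh=(p.max(2)>170)&(np.arange(384)[:,None]<163)&(np.arange(384)[:,None]>115);wh[:,:222]=0;wh[:,305:]=0
b=blobs(wh,20);S=t(cast("wrist",[x[0] for x in b],32,s));print("screws",S.round(1).tolist(),"mid",S.mean(0)[:2].round(2))
E
python3 -m handwheel '[[0.0008,0.0017,0,0,0,0,-1],[0.0008,0.0017,0,0,0,0,-1],[0.0008,0.0017,0,0,0,0,-1]]'; python3 chk.py
```

```text
clock: 6.38
position: [634.0, -55.8, 69.5]
ee_rot: [0.766, -0.643, 0.0, -0.0]
contact_force: [0.4, 0.1, -6.0]
gripper_width: 15.2
grasp_force: 58.9
[634.  -55.8  69.5] [ 0.4  0.1 -6. ] [ 0.03  0.02 -0.01]
24 176 [-26.6, -8.3, 7.0, 25.3] outer mid -0.6500000000000004 slot mid -0.6500000000000004
26 173 [-28.3, -13.1, 2.7, 25.2] outer mid -1.5500000000000007 slot mid -5.199999999999999
28 170 [-27.6, -5.2, 2.1, 26.3] outer mid -0.6500000000000004 slot mid -1.55
30 167 [-28.2, -7.0, 7.5, 24.5] outer mid -1.8499999999999996 slot mid 0.25
screws [[41.9, -18.7, 37.6], [41.9, 17.5, 37.5]] mid [41.94 -0.59]
```

```bash
python3 -m handwheel '[[0,-0.0004,0,0,0,0,-1],[0,-0.0004,0.004,0,0,0,-1],[0,-0.0004,0.008,0,0,0,-1],[0,-0.0004,0.011,0,0,0,-1],[0,-0.0004,0.014,0,0,0,-1],[0,-0.0004,0.014,0,0,0,-1]]'
```

```text
clock: 7.18
position: [634.1, -55.8, 54.9]
ee_rot: [0.766, -0.643, -0.0, 0.0]
contact_force: [0.3, 0.8, -5.2]
gripper_width: 15.2
grasp_force: 58.9
```

```bash
python3 chk.py
```

```text
[634.1 -55.8  54.9] [ 0.3  0.8 -5.2] [ 0.01  0.   -0.01]
24 182 [-26.8, -9.3, 8.7, 25.6] outer mid -0.5999999999999996 slot mid -0.3000000000000007
26 179 [-27.8, -8.7, 8.7, 26.1] outer mid -0.8499999999999996 slot mid 0.0
28 176 [-27.8, -7.6, 8.1, 24.9] outer mid -1.450000000000001 slot mid 0.25
30 172 [-27.1, -4.8, 13.6, 25.9] outer mid -0.6000000000000014 slot mid 4.4
screws [[42.0, -17.9, 22.9], [42.0, 17.6, 22.9]] mid [42.   -0.19]
```

The foot is already about 4.5 mm into the slot with no contact. I'll keep lowering.

```bash
python3 -m handwheel '[[0,-0.0001,0.003,0,0,0,-1],[0,-0.0001,0.006,0,0,0,-1],[0,-0.0001,0.008,0,0,0,-1],[0,-0.0001,0.009,0,0,0,-1],[0,-0.0001,0.009,0,0,0,-1]]'
```

```text
clock: 7.85
position: [634.4, -55.7, 46.2]
ee_rot: [0.766, -0.643, -0.0, 0.0]
contact_force: [-0.4, 0.1, -4.8]
gripper_width: 15.1
grasp_force: 58.9
```

```bash
python3 -m handwheel '[[0,0,0.001,0,0,0,-1],[-0.003,0,0.001,0,0,0,-1],[-0.008,0,0.001,0,0,0,-1],[-0.014,0,0.001,0,0,0,-1],[-0.02,0,0.001,0,0,0,-1],[-0.026,0,0.001,0,0,0,-1],[-0.032,0,0.001,0,0,0,-1],[-0.037,0,0.001,0,0,0,-1],[-0.04,0,0.001,0,0,0,-1],[-0.04,0,0.001,0,0,0,-1]]'
```

```text
clock: 9.1
position: [627.4, -16.1, 45.3]
ee_rot: [0.766, -0.643, 0.0, -0.0]
contact_force: [0.0, -0.7, -5.5]
gripper_width: 15.0
grasp_force: 58.9
```

```bash
python3 -m handwheel '[[-0.002,0,0,0,0,0,-1],[-0.004,0,0,0,0,0,-1],[-0.006,0,0,0,0,0,-1],[-0.008,0,0,0,0,0,-1],[-0.01,0,0,0,0,0,-1],[-0.012,0,0,0,0,0,-1],[-0.012,0,0,0,0,0,-1]]'
```

```text
clock: 9.98
position: [625.3, -4.4, 45.3]
ee_rot: [0.766, -0.643, 0.0, 0.0]
contact_force: [-0.2, 0.0, -4.6]
gripper_width: 14.9
grasp_force: 58.9
```

```bash
python3 -m handwheel '[[-0.002,0,0,0,0,0,-1],[-0.004,0,0,0,0,0,-1],[-0.006,0,0,0,0,0,-1],[-0.008,0,0,0,0,0,-1],[-0.008,0,0,0,0,0,-1]]'; python3 chk.py|tail -1
```

```text
clock: 10.6
position: [624.0, 3.5, 45.3]
ee_rot: [0.766, -0.643, 0.0, -0.0]
contact_force: [-0.1, 0.1, -4.8]
gripper_width: 15.2
grasp_force: 58.9
screws [[49.5, -13.6, 13.3], [49.5, 15.0, 13.3]] mid [49.53  0.72]
```

```bash
python3 -m handwheel '[[-0.002,0,0,0,0,0,-1],[-0.004,0,0,0,0,0,-1],[-0.006,0,0,0,0,0,-1],[-0.008,0,0,0,0,0,-1],[-0.008,0,0,0,0,0,-1]]'
```

```text
clock: 11.28
position: [622.6, 11.4, 45.3]
ee_rot: [0.766, -0.643, 0.0, -0.0]
contact_force: [-1.0, 0.8, -5.0]
gripper_width: 15.4
grasp_force: 58.9
```

```bash
python3 -m handwheel '[[-0.002,0,0,0,0,0,-1],[-0.004,0,0,0,0,0,-1],[-0.006,0,0,0,0,0,-1],[-0.008,0,0,0,0,0,-1],[-0.008,0,0,0,0,0,-1]]'
```

```text
clock: 11.9
position: [621.2, 19.3, 45.3]
ee_rot: [0.766, -0.642, 0.0, -0.0]
contact_force: [0.9, -0.0, -4.7]
gripper_width: 15.1
grasp_force: 58.9
```

```bash
python3 -m handwheel '[[-0.002,0,0,0,0,0,-1],[-0.004,0,0,0,0,0,-1],[-0.006,0,0,0,0,0,-1],[-0.008,0,0,0,0,0,-1],[-0.008,0,0,0,0,0,-1]]'
```

```text
clock: 12.52
position: [619.8, 27.2, 45.3]
ee_rot: [0.766, -0.643, -0.0, 0.0]
contact_force: [0.5, -0.3, -4.8]
gripper_width: 14.9
grasp_force: 58.9
```

```bash
python3 -m handwheel '[[-0.002,0,0,0,0,0,-1],[-0.004,0,0,0,0,0,-1],[-0.006,0,0,0,0,0,-1],[-0.008,0,0,0,0,0,-1],[-0.008,0,0,0,0,0,-1]]'
```

```text
clock: 13.15
position: [618.4, 35.0, 45.3]
ee_rot: [0.766, -0.643, -0.0, 0.0]
contact_force: [-0.7, 0.4, -5.1]
gripper_width: 14.6
grasp_force: 58.9
```

```bash
python3 -m handwheel '[[-0.002,0,0,0,0,0,-1],[-0.004,0,0,0,0,0,-1],[-0.006,0,0,0,0,0,-1],[-0.008,0,0,0,0,0,-1],[-0.008,0,0,0,0,0,-1]]'
```

```text
clock: 13.78
position: [617.1, 42.1, 45.4]
ee_rot: [0.766, -0.643, 0.0, 0.0]
contact_force: [0.9, -3.5, -5.8]
gripper_width: 14.9
grasp_force: 58.9
```

```bash
python3 -m handwheel '[[-0.002,0,0,0,0,0,-1],[-0.004,0,0,0,0,0,-1],[-0.006,0,0,0,0,0,-1],[-0.008,0,0,0,0,0,-1],[-0.008,0,0,0,0,0,-1]]'
```

```text
clock: 14.4
position: [616.2, 47.6, 46.5]
ee_rot: [0.766, -0.643, 0.001, 0.001]
contact_force: [1.6, -12.2, -0.8]
gripper_width: 15.0
grasp_force: 59.4
```

```bash
python3 chk.py|head -1; python3 - <<'E'
from h import *
a=cv2.imread("pics/w2.png");b=cv2.imread("pics/chk.png")
cv2.imwrite("pics/cmp.png",cv2.resize(np.hstack([a[165:340,210:310],b[165:340,210:310]]),None,fx=3.4,fy=3.4))
E
```

```text
[616.2  47.6  46.5] [  1.6 -12.2  -0.8] [-3.84 -0.68  0.01]
```

View pics/cmp.png

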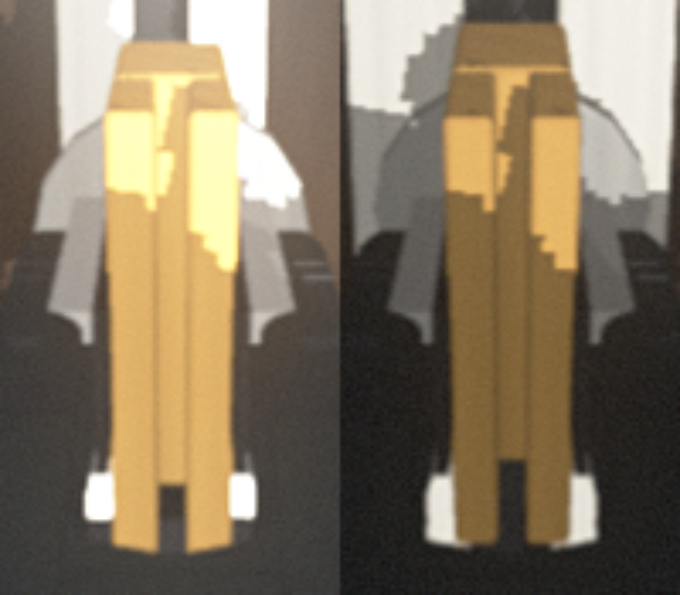

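The right half shows the block tilted in the pads: its end face is taller and its rear end has moved forward. So the stop was met at TCP y of about 41.7. I'll back off 2.5 mm from contact and open the jaws so the flange settles flat, then regrasp.

```bash
python3 -m handwheel '[[0.003,0,0,0,0,0,-1],[0.006,0,0,0,0,0,-1],[0.009,0,0,0,0,0,-1],[0.0117,0,0,0,0,0,-1],[0.0117,0,0,0,0,0,-1],[0.0117,0,0,0,0,0,0.3],[0.0117,0,0,0,0,0,0.3],[0.0117,0,0,0,0,0,0.3],[0.0117,0,0,0,0,0,0.3],[0.0117,0,0,0,0,0,0.3]]'
cat > blk.py <<'E'
from h import *
s=read_state();p,d=get_image("wrist");cv2.imwrite("pics/blk.png",p)
T=R.from_quat(s["ee_rot"]).as_matrix(); t=lambda w:(w-s["position"])@T
h=cv2.cvtColor(p,cv2.COLOR_BGR2HSV).astype(int)
br=(h[...,0]>14)&(h[...,0]<34)&(h[...,1]>90)&(h[...,2]>50);br[:,:200]=0;br[:,320:]=0
b=max(blobs(br,50),key=lambda x:x[1]);print(b[1],b[2],np.where(br[:,230:295].sum(1)>8)[0][[0,-1]])
E
python3 blk.py
```

```text
clock: 15.7
position: [617.6, 39.0, 45.2]
ee_rot: [0.766, -0.643, -0.0, 0.0]
contact_force: [0.1, 0.8, -0.3]
gripper_width: 55.5
grasp_force: 0.0
5386 ((256.5, 246.5), (153.0, 39.0), 90.0) [170 323]
```

View pics/blk.png

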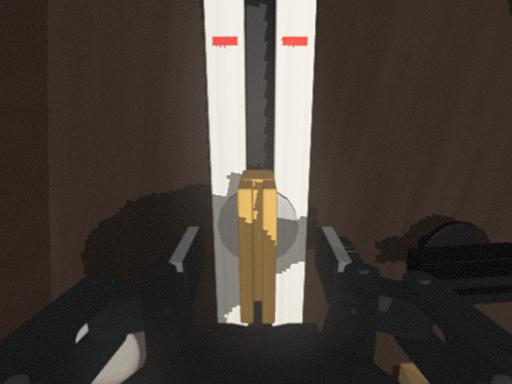

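The holder now sits upright in the slot with its flange flat. The red marks show at (225,41) and (294,41), and the block spans rows 170–323 around u=257. Next I'll work out its position numerically.

```bash
cat > m.py <<'E'
from h import *
s=read_state();p=cv2.imread("pics/blk.png");h=cv2.cvtColor(p,cv2.COLOR_BGR2HSV).astype(int)
T=R.from_quat(s["ee_rot"]).as_matrix(); t=lambda w:(w-s["position"])@T
red=((h[...,0]<8)|(h[...,0]>172))&(h[...,1]>150)&(h[...,2]>120);red[80:]=0
M=t(cast("wrist",[x[0] for x in blobs(red,20)],32,s));print("marks",M.round(1).tolist())
br=(h[...,0]>14)&(h[...,0]<34)&(h[...,1]>90)&(h[...,2]>50)
e=[]
for u in (242,246,266,272): 
    v=np.where(br[:,u])[0].max()+.5; e.append((u,v))
print("rear",t(cast("wrist",e,73,s))[:,:2].round(1).tolist())
for v in(200,220,240,260,280,300,315):
    c=np.where(br[v,225:300])[0]+225;print(v,t(cast("wrist",[(c.min()-.5,v),(c.max()+.5,v)],73,s))[:,:2].round(1).tolist())
print("flange u,v col257 value jumps",[int(x) for x in p[180:196,250].max(1)],[int(x) for x in p[180:196,270].max(1)])
E
python3 m.py
```

```text
marks [[95.8, -16.8, 13.3], [95.8, 16.3, 13.3]]
rear [[-27.2, -8.2], [-27.2, -6.4], [-28.3, 2.6], [-27.8, 5.3]]
200 [[30.3, -9.4], [30.3, 6.5]]
220 [[21.8, -9.2], [21.8, 6.6]]
240 [[13.0, -8.9], [13.0, 6.7]]
260 [[3.8, -9.1], [3.8, 6.4]]
280 [[-5.8, -8.9], [-5.9, 6.2]]
300 [[-15.9, -9.1], [-15.9, 6.3]]
315 [[-23.7, -8.8], [-23.7, 6.0]]
flange u,v col257 value jumps [146, 127, 127, 127, 132, 130, 130, 126, 146, 192, 224, 229, 229, 229, 228, 229] [144, 123, 129, 128, 131, 130, 132, 127, 146, 207, 228, 235, 234, 234, 235, 235]
```

```bash
python3 -m handwheel '[[0.004,-0.0003,0.003,0,0,0,0.3],[0.004,-0.0003,0.003,0,0,0,0.3],[0.004,-0.0003,0.003,0,0,0,-1],[0.004,-0.0003,0.003,0,0,0,-1],[0.004,-0.0003,0.003,0,0,0,-1],[0.004,-0.0003,0.003,0,0,0,-1],[0.004,-0.0003,0.003,0,0,0,-1],[0.004,-0.0003,0.003,0,0,0,-1]]'
python3 -m handwheel '[[0,0,-0.0008,0,0,0,-1],[-0.001,0,-0.0008,0,0,0,-1],[-0.002,0,-0.0008,0,0,0,-1],[-0.003,0,-0.0008,0,0,0,-1],[-0.003,0,-0.0008,0,0,0,-1]]'
```

```text
clock: 16.75
position: [619.0, 35.3, 42.6]
ee_rot: [0.766, -0.643, 0.0, -0.0]
contact_force: [1.3, 0.2, 2.1]
gripper_width: 15.6
grasp_force: 59.3
clock: 17.38
position: [617.4, 38.1, 42.6]
ee_rot: [0.766, -0.643, -0.001, 0.001]
contact_force: [-0.3, -1.0, -3.4]
gripper_width: 15.0
grasp_force: 58.8
```

```bash
python3 -m handwheel '[[-0.001,0,-0.0004,0,0,0,-1],[-0.002,0,-0.0004,0,0,0,-1],[-0.002,0,-0.0004,0,0,0,-1]]'
```

```text
clock: 17.75
position: [617.5, 40.4, 43.1]
ee_rot: [0.766, -0.643, -0.0, 0.0]
contact_force: [0.1, 0.5, -5.3]
gripper_width: 15.1
grasp_force: 58.5
```

```bash
python3 -m handwheel '[[-0.0007,0,0,0,0,0,-1],[-0.0014,0,0,0,0,0,-1],[-0.0014,0,0,0,0,0,-1]]'
```

```text
clock: 18.12
position: [617.5, 41.5, 43.5]
ee_rot: [0.766, -0.643, -0.0, 0.0]
contact_force: [-0.1, 0.5, -5.6]
gripper_width: 15.3
grasp_force: 58.5
```

```bash
python3 -m handwheel '[[-0.0005,0,0,0,0,0,-1],[-0.001,0,0,0,0,0,-1],[-0.001,0,0,0,0,0,-1]]'
```

```text
clock: 18.5
position: [617.4, 41.8, 43.5]
ee_rot: [0.766, -0.643, 0.0, 0.0]
contact_force: [0.5, -4.6, -5.8]
gripper_width: 15.4
grasp_force: 58.5
```

```bash
python3 -m handwheel '[[-0.0005,0,0,0,0,0,-1],[-0.001,0,0,0,0,0,-1],[-0.001,0,0,0,0,0,-1]]'
```

```text
clock: 18.88
position: [617.4, 42.1, 43.6]
ee_rot: [0.766, -0.643, 0.0, 0.001]
contact_force: [3.0, -8.4, -5.9]
gripper_width: 15.4
grasp_force: 58.5
```

The stop is confirmed: contact at TCP y of about 41.6 both times. I'll back off about 2.5 mm and start the turn.

```bash
python3 -m handwheel '[[0.002,0,0,0,0,0,-1],[0.004,0,0,0,0,0,-1],[0.0046,0,0,0,0,0,-1],[0.0046,0,0,0,0,0,-1]]'
```

```text
clock: 19.38
position: [618.0, 39.3, 43.6]
ee_rot: [0.766, -0.643, -0.0, -0.0]
contact_force: [0.4, 0.5, -5.2]
gripper_width: 15.1
grasp_force: 58.5
```

```bash
python3 -m handwheel '[[0,0,0,0,0,0.08,-1],[0,0,0,0,0,0.2,-1],[0,0,0,0,0,0.32,-1],[0,0,0,0,0,0.4,-1],[0,0,0,0,0,0.4,-1]]'; python3 -c "
from bench import *
s=read_state();print(s['wrist_torque'],s['joints'])"
```

```text
clock: 20.0
position: [618.0, 39.2, 43.5]
ee_rot: [-0.624, 0.782, 0.0, 0.0]
contact_force: [-0.1, 0.1, -4.8]
gripper_width: 15.0
grasp_force: 58.5
[-0.02611693  0.00805861 -0.04342527] [ 3.24275012e-01  5.59538814e-01 -2.25376181e-01 -1.64085162e-04
 -7.85806714e-01 -5.48027742e-01]
```

Turning freely, with no force or torque. I'll complete the quarter turn (1.17 rad left).

```bash
python3 -m handwheel '[[0,0,0,0,0,0.1,-1],[0,0,0,0,0,0.25,-1],[0,0,0,0,0,0.4,-1],[0,0,0,0,0,0.55,-1],[0,0,0,0,0,0.7,-1],[0,0,0,0,0,0.85,-1],[0,0,0,0,0,1.0,-1],[0,0,0,0,0,1.12,-1],[0,0,0,0,0,1.17,-1],[0,0,0,0,0,1.17,-1]]'; python3 -c "
from bench import *
s=read_state();print(s['wrist_torque'],s['joints'])"
```

```text
clock: 21.25
position: [618.0, 39.1, 43.5]
ee_rot: [-0.089, 0.996, 0.0, 0.0]
contact_force: [0.1, 0.5, -5.1]
gripper_width: 15.1
grasp_force: 58.5
[-0.03308081  0.03864618  0.01223914] [ 3.24141322e-01  5.59545937e-01 -2.25373504e-01 -8.99513444e-05
 -7.85800155e-01 -1.71726940e+00]
```

```bash
python3 -m handwheel '[[0,0,0.0005,0,0,0,-1],[0,0,0.001,0,0,0,-1],[0,0,0.001,0,0,0,-1],[0,0,0.001,0,0,0,0.3],[0,0,0.001,0,0,0,0.3],[0,0,0.001,0,0,0,0.3],[0,0,0.001,0,0,0,0.3],[0,0,0.001,0,0,0,0.3]]'
python3 -m handwheel '[[0,0,-0.01,0,0,0,0.3],[0,0,-0.03,0,0,0,0.3],[0,0,-0.06,0,0,0,0.3],[0,0,-0.09,0,0,0,0.3],[0,0,-0.11,0,0,0,0.3],[0,0,-0.11,0,0,0,0.3]]'
python3 blk.py; python3 - <<'E'
from h import *
s=read_state();p=cv2.imread("pics/blk.png");h=cv2.cvtColor(p,cv2.COLOR_BGR2HSV).astype(int)
br=(h[...,0]>14)&(h[...,0]<34)&(h[...,1]>90)&(h[...,2]>50);br[:,:200]=0;br[:,320:]=0
T=R.from_quat(s["ee_rot"]).as_matrix()
w=[]
vs=np.where(br.sum(1)>8)[0];print(vs.min(),vs.max())
for v in range(vs.min()+8,vs.max()-3,6):
    c=np.where(br[v])[0]; w.append(((cast("wrist",[(c.min()-.5,v),(c.max()+.5,v)],73,s)-s["position"])@T)[:,:2].ravel())
w=np.array(w);print(w.round(1).tolist());print("yaw err",np.polyfit(w[:,0],(w[:,1]+w[:,3])/2,1))
q=cast("wrist",[(257,vs.max())],73,s);print("end",(q-s["position"])@T)
E
```

```text
clock: 22.25
position: [618.1, 39.0, 42.6]
ee_rot: [-0.088, 0.996, 0.0, 0.0]
contact_force: [-0.7, -0.5, -0.4]
gripper_width: 55.4
grasp_force: 0.0
clock: 23.0
position: [619.2, 39.2, 155.1]
ee_rot: [-0.088, 0.996, 0.0, 0.002]
contact_force: [0.2, -0.1, -0.1]
gripper_width: 55.3
grasp_force: 0.0
1771 ((260.0, 187.0), (86.0, 22.0), 90.0) [144 302]
144 319Traceback (most recent call last):
  File "<stdin>", line 8, in <module>
    return umr_minimum(a, axis, None, out, keepdims, initial, where)
ValueError: zero-size array to reduction operation minimum which has no identity
```

```bash
python3 - <<'E'
from h import *
s=read_state();p=cv2.imread("pics/blk.png");h=cv2.cvtColor(p,cv2.COLOR_BGR2HSV).astype(int)
br=(h[...,0]>14)&(h[...,0]<34)&(h[...,1]>90)&(h[...,2]>50);br[:,:235]=0;br[:,285:]=0
T=R.from_quat(s["ee_rot"]).as_matrix();t=lambda q:((q-s["position"])@T)[:,:2]
w=np.array([t(cast("wrist",[(c.min()-.5,v),(c.max()+.5,v)],73,s)).ravel() for v in range(160,227,6) if len(c:=np.where(br[v])[0])])
print(w.round(1).tolist(),"fit",np.polyfit(w[:,0],(w[:,1]+w[:,3])/2,1))
print("ends",t(cast("wrist",[(260,144),(260,153),(260,230.5)],73,s)).round(1).tolist())
p,_=get_image("scene");print(np.abs(cv2.imread("pics/scene0.png").astype(int)-p).max(2)[100:215,[235,305,310]].mean())
a,_=get_image("top");b=cv2.imread("pics/top0.png")
for n,(u,v) in dict(jig=(304,130),bit=(364,189),salt=(301,227),glass=(196,139)).items():print(n,np.abs(a.astype(int)-b)[v-14:v+14,u-14:u+14].mean().round(1))
E
```

```text
[[26.6, -7.1, 26.6, 8.5], [22.1, -7.1, 22.1, 8.6], [17.5, -7.2, 17.5, 8.6], [12.8, -7.2, 12.8, 8.6], [8.1, -7.3, 8.1, 8.7], [3.4, -6.6, 3.4, 8.7], [-1.4, -7.4, -1.5, 8.8], [-6.3, -6.6, -6.3, 8.8], [-11.2, -8.2, -11.2, 8.9], [-16.2, -7.5, -16.2, 9.7], [-21.3, -7.6, -21.3, 9.8], [-26.4, -8.4, -26.4, 9.0]] fit [-4.02838940e-04  7.73665329e-01]
ends [[38.5, 0.7], [31.9, 0.7], [-30.2, 0.7]]
25.817391304347826
jig 23.5
bit 22.0
salt 24.8
glass 49.0
```

```bash
python3 -c "
from bench import *
print(job_done())"
```

```text
the job is handed in; nothing more can be done
None
```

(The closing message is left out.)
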